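Check the bracket weld on a silencer for cracks

TASK

Check the bracket weld on the silencer: first turn the crack detector's knob clockwise all the way to its end stop, then take the bent probe from its rest and draw its tip slowly, about 3 cm per second, along the whole L-shaped dark weld bead. Begin at the free end of the leg that faces the pipe stub (the end away from the robot), go round the corner and on to the other end, with the tip right over the bead, a few millimetres above it or just touching, never pressing. Finish by laying the probe back in its rest, tip hanging down, with the knob still fully clockwise and the spanner, can and collar left where they are.

Things in the scene. Friction and masses are not known exactly. Their poses are not given: they have to be found in the camera images.
- gain (a joint): Knob on the crack detector, turning about the vertical: 0 is fully anticlockwise (as seen from above), it grows clockwise up to the end stop at 1.5 rad. It starts between 0.1 and 0.5 and stays where it is left.
- gain_grip (a point): Grip point of that knob: on its axis, 37 mm above the detector's top face. The knob is a black round disc (44 mm across, 8 mm thick) with an upright bar grip across it, 42 mm long, 14 mm wide, its top 7 mm above this point and 38 mm above the knob's underside; this frame turns with the knob: x runs along the bar, z up.
- detector: Crack detector, a grey instrument box 120 x 90 x 40 mm fixed flat on the bench, small dark screen towards +x, knob on its top at x = -20 mm. Origin: centre of its underside, z up.
- probe: Right-angle probe: a black square-edged handle 116 mm long (along its x), 20 mm wide (y), 24 mm high (z), and at its +x end a thin steel neck (10 mm thick) that goes 20 mm forward and then bends straight down to the tip. 70 to 170 g, loose, starts in its rest. Origin: centre of the handle's underside.
- probe_grip (a point): Centre of the probe's handle (12 mm above its underside), a good place to grip across y; axes as the probe's.
- probe_tip (a point): The very end of the probe's tip (6 mm thick, round): 78 mm ahead (+x) of the handle's centre and 60 mm below it; axes as the probe's.
- rest: Probe rest, fixed: dark steel base 105 x 70 x 8 mm with two upright forks, 10 mm thick, at x = +-43 mm (76 mm clear between them for the fingers). The handle's underside lies in them 60 mm above the bench, between outward-slanted lips 14 mm high, with 4 mm or more play on each side. Origin: centre of its underside; x along the probe, z up. The probe starts with its tip to +x.
- vise: Low blue machine vise, fixed, 110 mm wide, that holds the silencer between its jaws (tops at 75 mm); screw and T-handle stick out to x = 160 mm. Origin: centre of its underside.
- silencer: Exhaust silencer held in the vise: a bare steel box 160 mm (x) x 260 mm (y), top face 100 mm above the bench, with one round pipe stub (50 mm thick, 60 mm long) out of its -y end. On the top lies a flat steel bracket plate 80 x 88 x 4 mm with two low bolt heads (11 mm high). Same origin and axes as the vise.
- spanner: Loose steel spanner, 200 mm, lying flat: not to be moved. Origin: its middle.
- can: Loose grey can, 60 mm wide, 130 mm high: not to be moved. Origin: centre of its underside.
- collar: Loose steel pipe collar, 68 mm wide, 25 mm high: not to be moved. Origin: centre of its underside.
- weld0 (a point): Start of the weld, on the crest of the dark bead (9 mm wide, crest 6 mm above the silencer's top face): the end of the bracket's 80 mm edge near the pipe stub, far from the robot. weld0 to weld4 lie 20 mm apart along that edge (silencer's -x), weld4 is the corner, weld4 to weld8 lie 22 mm apart along the 88 mm edge (silencer's +y).
- weld1 (a point): Point on the crest of the weld, 1 of 0 to 8.
- weld2 (a point): Point on the crest of the weld, 2 of 0 to 8.
- weld3 (a point): Point on the crest of the weld, 3 of 0 to 8.
- weld4 (a point): Corner of the weld, on the crest.
- weld5 (a point): Point on the crest of the weld, 5 of 0 to 8.
- weld6 (a point): Point on the crest of the weld, 6 of 0 to 8.
- weld7 (a point): Point on the crest of the weld, 7 of 0 to 8.
- weld8 (a point): The other end of the weld, on the crest.
Mind the look-alikes: they are no part of the job. Of the things shaped like the probe, the black one is meant. What is shaped like the rest but green is not meant.

How it is judged:
By the outcome, as a careful person would: the job done as asked, in the order asked, and still so for the second after the job is handed in, with the robot touching nothing.
It also fails if it takes over 72 s, if anything falls off the work surface, if the arm or the gripper's body presses on something with over 40 N, if the wrist force passes 120 N, or if a joint passes its speed limit or range.

ROBOT

A 6-joint arm with a two-finger parallel gripper is mounted at the origin on the work surface. World frame = base frame: x ahead of the robot, y to its left, z up, the work surface at z = 0. Lengths are in m, angles in rad, forces in N, time in s.
With the tool pointing down it reaches from about 0.375 to 0.925 m from the base axis. Payload 5.7 kg.
Tool frame: the origin (TCP) lies at the very end of the fingers, on their centre line; the grasp point (between the pads) lies 19 mm behind it; z points along the fingers, y is the line along which they close (so a half turn about z gives the same grasp; the last joint's range is limited). The gripper opens to 85 mm and grips with 20 to 120 N. Pads are 22 mm wide; open, the fingers measure 114 mm over their backs; the gripper's body (76 mm by 85 mm) begins 54 mm behind the grasp point. The pads swing forward as they close: fully open they stand 13 mm farther back than shut.
Start: joints at [-1.259, 0.359, 1.51, -0, 1.272, -0.115], TCP at [0.248, -0.546, 0.199] pointing down, gripper open.
Joint ranges: [-2.97, 2.97], [-1.01, 2.36], [0.21, 2.38], [-0.96, 4.11], [0.2, 2.71], [-2.98, 2.98]. Speed limits (rad/s): [2.39, 2.39, 3.14, 3.14, 3.14, 3.14].

INTERFACE

Orientations are given as a unit quaternion [w, x, y, z].
In Python, from plant import r gives the robot as it stands.
- The arm moves only by the tool carry_out, never from a script. Its argument "targets" is a list that holds one entry, the list of rows, each a list of 5 numbers: the closure, from -1 (fully open) to 1 (shut), so that 0 is half open, then the shift along the tool's x, y, z in cm, then the turn about the tool's z in rad. In form: [[[jaw, tx, ty, tz, roll], ...]]. A call has 1 to 12 rows; each row is the pose to reach, as a shift and turn from the pose commanded when the call began, along the tool's axes at that moment; what a row does not reach only later rows make up. A row lasts 1/12 s, in which the tool goes at most 41.7 mm and 7.16 degrees, less where a joint would pass 70% of its speed; a pose out of reach is approached as far as the arm can. A call with a gripper value outside its range is refused whole. The fingers move at their own pace and stop on an object; "force" is the grip in N (left out, the last holds). Time passes only in rows, so rows that repeat a pose let the fingers close. It gives the time, the measured TCP pose, the force, the opening and the grip force at its end, in the units of the state.
- r.read_state(): the state, without advancing time (a new reading comes with each control period).
- r.camera(name): name is "scene" or "side" or "wrist"; returns the picture (400x640x3 uint8, red, green, blue); there is no depth.
- r.get_calibration(name): a dict with "fx", "fy", "cx", "cy" (pixels), "rvec" (rotation vector, rad) and "tvec" (3), from world to camera coordinates, as OpenCV has them. Camera axes: x right, y down, z forward; pixel columns grow to the right and rows downward; lengths in m; the calibration is good to about 2 mm. A picture is of the moment at which its call begins: read the wrist's pose just before it. get_calibration takes no time and is no camera call; for the wrist camera it gives the pose at the moment of the call.
- r.close_job(): hands the job in; it is judged then, once.
The state is a dict: "time_s": time; "q": joint angles; "joint_vel": joint speeds; "tau": joint torques, N m; "position": TCP position; "tcp_rot": TCP orientation; "wrist_force": force on the tool from outside, world axes, zero at the start; "moment": the same for the moment, N m; "grip_width": finger opening in m; "finger_force": force on a finger pad.
Only numpy, scipy, OpenCV 4.12 (cv2) and the standard library are available. Lean on these libraries where they do the work, as an engineer would, in place of code of your own. Each camera call takes 0.05 s, during which the arm holds its last target. There are 200 camera calls.

## Working session

There is one attempt and no reset: what is moved stays moved. The work goes in short steps, Python scripts to look and compute and a tool call to move; the robot and the scene stay as the last step left them, time stands still between calls to the robot, and variables do not carry over. Pictures are saved under pics/ and viewed, at most 10 in all, crops included, and the job is handed in when it is done.

Besides the shell and the picture viewer there is one more tool, called after "Call:" by a JSON object that holds its "name" and its "arguments", one argument or row to a line. carry_out: Moves the arm, as the interface text tells. Its arguments: {"type":"object","properties":{"targets":{"type":"array","items":{"type":"array","items":{"type":"array","items":{"type":"number"}}}},"force":{"type":"number"}},"required":["targets"]}

```bash
mkdir -p pics; ls; cat > h.py <<'E'
import numpy as np, cv2
from plant import r
from scipy.spatial.transform import Rotation as R
def cal(n):
    c=r.get_calibration(n); K=np.array([[c['fx'],0,c['cx']],[0,c['fy'],c['cy']],[0,0,1.]])
    return K,cv2.Rodrigues(np.array(c['rvec'],float))[0],np.array(c['tvec'],float)
def ray(C,px):
    K,Rm,t=C; o=-Rm.T@t; d=Rm.T@np.linalg.solve(K,[px[0],px[1],1.]); return o,d
def onz(C,px,z):
    o,d=ray(C,px); return o+d*(z-o[2])/d[2]
def proj(C,P):
    K,Rm,t=C; p=K@(Rm@np.array(P,float)+t); return p[:2]/p[2]
E
python3 - <<'E'
from h import *
s=r.read_state(); print(s)
for n in ['scene','side']:
    im=r.camera(n); cv2.imwrite(f'pics/{n}0.png',cv2.cvtColor(im,cv2.COLOR_RGB2BGR))
    C=cal(n); print(n,C[0].tolist(),(-C[1].T@C[2]).round(3))
C=cal('wrist');im=r.camera('wrist'); cv2.imwrite('pics/w0.png',cv2.cvtColor(im,cv2.COLOR_RGB2BGR))
print((-C[1].T@C[2]).round(3),C[0][0,0])
E
```

```text
pics
{'time_s': 0.0, 'q': array([-1.25909202e+00,  3.59528157e-01,  1.51148518e+00, -1.07575657e-05,
        1.27250545e+00, -1.15077404e-01]), 'joint_vel': array([ 1.51736846e-03,  9.45460250e-05,  1.94148909e-04, -9.95913911e-04,
       -4.43607556e-04,  1.50420214e-03]), 'tau': array([-1.86000500e-03, -5.27627957e+01, -2.78619647e+01,  8.00312819e-06,
        1.32974572e-02,  4.23919545e-06]), 'position': array([ 0.24812825, -0.54543819,  0.19851981]), 'tcp_rot': array([-9.57909242e-04,  9.77317647e-01,  2.11776508e-01, -9.96446310e-05]), 'wrist_force': array([ 0.62358615, -0.60526364,  0.69788837]), 'moment': array([ 0.01478432,  0.04623384, -0.00338093]), 'finger_force': 0.0, 'grip_width': 0.08536109911151822}
scene [[454.65300108968216, 0.0, 321.15406005789475], [0.0, 454.65300108968216, 203.82170012557572], [0.0, 0.0, 1.0]] [1.    0.859 0.926]
side [[511.21023142460473, 0.0, 320.644135841983], [0.0, 511.21023142460473, 197.03504540375542], [0.0, 0.0, 1.0]] [0.089 0.966 1.112]
[ 0.318 -0.513  0.374] 310.495740497072
```

View pics/scene0.png

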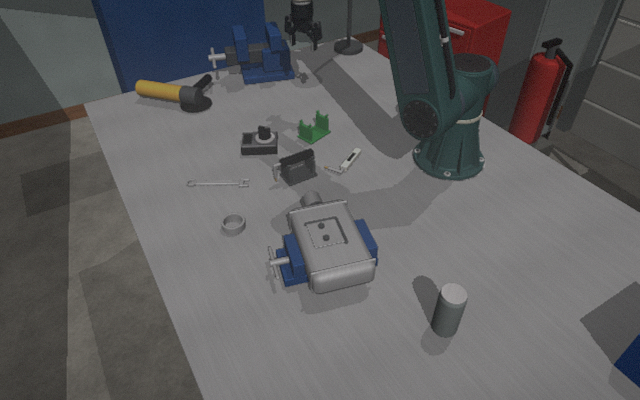

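View pics/side0.png

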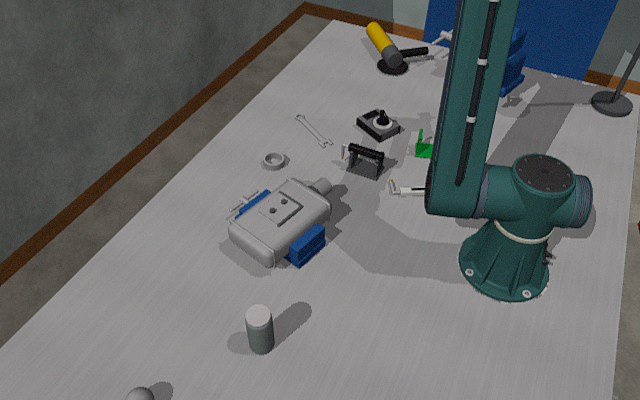

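Scene shows the detector at (260,143), black probe in its rest at (295,167), silencer at (327,245), spanner (218,183), collar (233,225), can (450,310); the green rest and white probe are decoys. Side shows the same, detector (380,123), rest (365,160). I enlarge the relevant area.

```bash
python3 - <<'E'
from h import *
a=cv2.imread('pics/scene0.png')[110:300,180:400]; b=cv2.imread('pics/side0.png')[95:275,220:440]
a=cv2.resize(a[:190],None,fx=3.6,fy=3.6,interpolation=cv2.INTER_CUBIC)[:600]
b=cv2.resize(b,None,fx=3.3,fy=3.3,interpolation=cv2.INTER_CUBIC)
cv2.imwrite('pics/sc1.png',np.clip(a*1.5,0,255)[:600]); cv2.imwrite('pics/sd1.png',np.clip(b*1.5,0,255))
S,D=cal('scene'),cal('side')
for n,p,z in [('knob',(264,129),.07),('det',(260,140),.04),('rest',(296,165),.065),('sil',(327,230),.104)]: print(n,onz(S,p,z).round(3))
for n,p,z in [('knob',(381,115),.07),('rest',(366,150),.08),('sil',(280,208),.104)]: print(n,onz(D,p,z).round(3))
E
```

```text
knob [ 0.497 -0.384  0.07 ]
det [ 0.521 -0.373  0.04 ]
rest [ 0.497 -0.155  0.065]
sil [0.581 0.17  0.104]
knob [ 0.508 -0.381  0.07 ]
rest [ 0.48 -0.18  0.08]
sil [0.584 0.172 0.104][ WARN:0@0.213] global loadsave.cpp:1063 imwrite_ Unsupported depth image for selected encoder is fallbacked to CV_8U.
```

View pics/sc1.png

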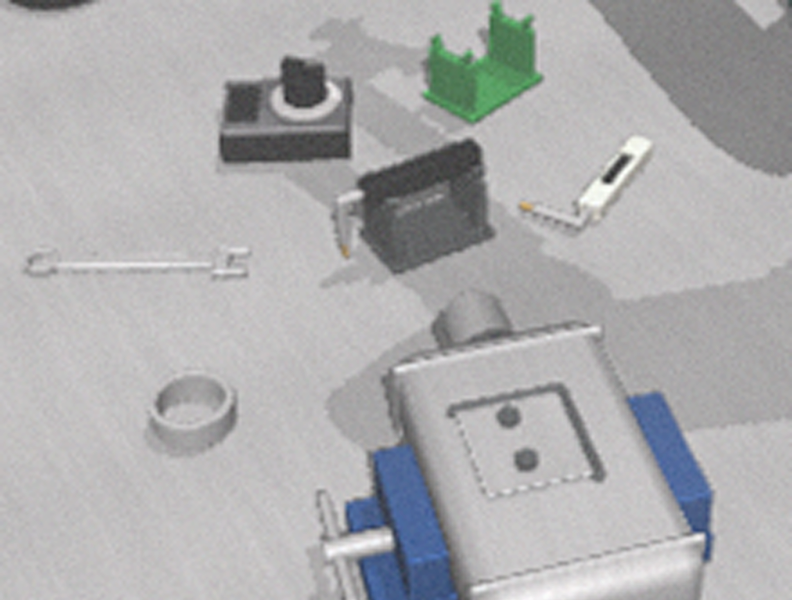

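View pics/w0.png

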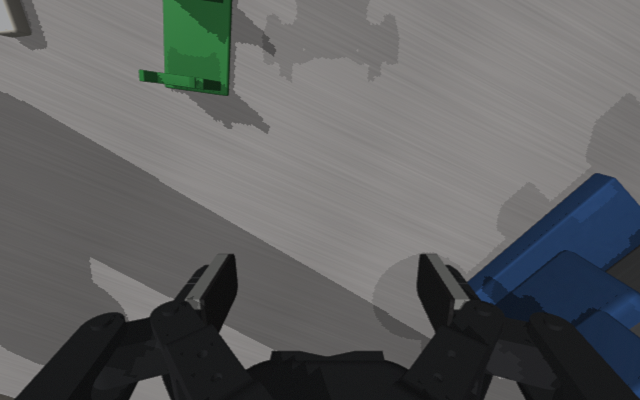

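Crop: the weld's free end at about (452,412), corner (563,390), other end (602,477); probe handle top (360,185)-(480,150); knob bar at (303,70) in the crop. Wrist view shows only the green rest and a background vise. Computing a look pose.

```bash
cat >> h.py <<'E'
def tool(s=None):
    s=s or r.read_state(); q=s['tcp_rot']; return np.array(s['position']),R.from_quat([q[1],q[2],q[3],q[0]]).as_matrix()
def goto(P,xdir=None):
    "shift (cm) in tool axes and roll needed"
    p,M=tool(); d=(M.T@(np.array(P)-p))*100
    roll=None
    if xdir is not None:
        v=M.T@np.array([*xdir,0.]); roll=np.arctan2(v[1],v[0]); roll=(roll+np.pi/2)%np.pi-np.pi/2
    return d.round(2),roll
E
python3 - <<'E'
from h import *
S=cal('scene'); W=cal('wrist'); p,M=tool()
print('cam fwd in tool',(M.T@W[1][2]).round(3),'x',(M.T@W[1][0]).round(3),'pos',(M.T@(-W[1].T@W[2]-p)).round(4))
f=lambda u,v,z: onz(S,(180+u/3.6,110+v/3.6),z).round(4)
for n,a in dict(w0=(452,412,.106),w4=(563,390,.106),w8=(602,477,.106),hA=(362,188,.084),hB=(478,150,.084),tip=(347,255,.012),knob=(305,100,.044),dA=(222,128,.04),dB=(352,126,.04),bar=(303,64,.078),restb=(398,271,.0),restc=(494,232,0)).items(): print(n,f(*a))
print('goto',goto((.44,-.36,.25)))
E
```

```text
cam fwd in tool [-0.301 -0.     0.954] x [-0.  1.  0.] pos [ 0.0771 -0.0011 -0.1749]
w0 [0.6187 0.1261 0.106 ]
w4 [0.5394 0.148  0.106 ]
w8 [0.5621 0.2338 0.106 ]
hA [ 0.5417 -0.1692  0.084 ]
hB [ 0.4298 -0.1654  0.084 ]
tip [ 0.5582 -0.1768  0.012 ]
knob [ 0.5032 -0.3708  0.044 ]
dA [ 0.5878 -0.3749  0.04  ]
dB [ 0.4819 -0.314   0.04  ]
bar [ 0.4979 -0.3792  0.078 ]
restb [ 0.5239 -0.147   0.    ]
restc [ 0.4237 -0.1505  0.    ]
goto (array([25.15, -8.97, -5.11]), None)
```

Call:
{"name": "carry_out", "arguments": {
  "targets": [
    [[-1,25,-11,-4,0],[-1,25,-11,-4,0],[-1,25,-11,-4,0],[-1,25,-11,-4,0],[-1,25,-11,-4,0],[-1,25,-11,-4,0],[-1,25,-11,-4,0],[-1,25,-11,-4,0],[-1,25,-11,-4,0],[-1,25,-11,-4,0]]
  ]
}}

```text
time_s: 0.98
position: [0.43, -0.3427, 0.2391]
tcp_rot: [-0.0, 0.977, 0.212, -0.0]
wrist_force: [-0.4, 0.1, 0.2]
grip_width: 0.0855
finger_force: 0.0
```

```bash
python3 - <<'E'
from h import *
W=cal('wrist'); im=r.camera('wrist'); im=cv2.cvtColor(im,cv2.COLOR_RGB2BGR)
np.savez('w1.npz',K=W[0],R=W[1],t=W[2]); cv2.imwrite('pics/w1.png',np.clip(im.astype(float)*1.4,0,255).astype(np.uint8)); print(tool())
E
```

```text
(array([ 0.42964082, -0.34305405,  0.23898977]), array([[ 9.10508014e-01,  4.13490320e-01, -9.55067468e-04],
       [ 4.13490673e-01, -9.10508333e-01,  1.97935300e-04],
       [-7.87752557e-04, -5.75133166e-04, -9.99999524e-01]]))
```

View pics/w1.png

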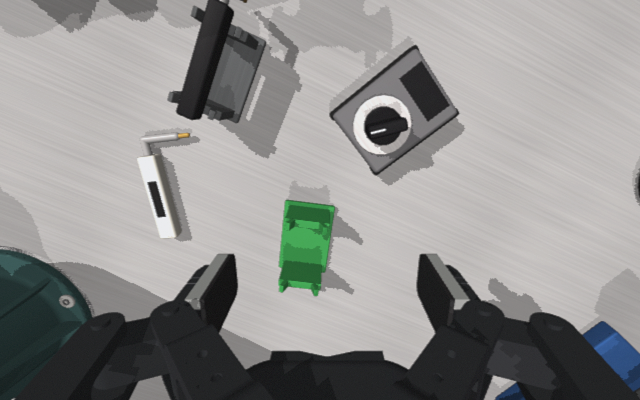

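Wrist view: detector top corners (331,114), (414,46), (458,113), (376,174); knob bar from about (368,132) to (408,122); black probe's handle runs from (189,115) up to about (215,5).

```bash
python3 - <<'E'
from h import *
z=np.load('w1.npz');W=(z['K'],z['R'],z['t'])
cs=[onz(W,p,.04)[:2] for p in [(331,114),(414,46),(458,113),(376,174)]]
c=np.mean(cs,0); ex=(cs[1]+cs[2]-cs[0]-cs[3]); ex/=np.linalg.norm(ex)
print([np.linalg.norm(cs[i]-cs[i-1]).round(3) for i in range(4)],c,'ex',ex,np.degrees(np.arctan2(ex[1],ex[0])),'knob',c-.02*ex)
im=cv2.imread('pics/w1.png'); g=im[95:155,350:425].max(2)
# dark knob mask
m=(g<60).astype(np.uint8); n,l,st,ce=cv2.connectedComponentsWithStats(m)
i=1+st[1:,4].argmax(); print(st[i],ce[i]+[350,95])
a,b=onz(W,(369,133),.084),onz(W,(406,122),.084); print('bar',a,b,np.linalg.norm(a-b),np.degrees(np.arctan2(*(b-a)[1::-1])))
cv2.imwrite('pics/k.png',cv2.resize(im[85:165,340:440],None,fx=7,fy=7,interpolation=cv2.INTER_CUBIC))
ha,hb=onz(W,(189,115),.084),onz(W,(217,2),.084); print(ha,hb)
E
```

```text
[np.float64(0.091), np.float64(0.116), np.float64(0.091), np.float64(0.117)] [ 0.51769024 -0.38749981] ex [ 0.89007412 -0.45581582] -27.117437813121835 knob [ 0.49988876 -0.3783835 ]
[  15   12   43   38 1095] [384.46118721 125.06940639]
bar [ 0.48744913 -0.36366337  0.084     ] [ 0.51331277 -0.39344081  0.084     ] 0.03944140125954486 -49.02356365496633
[ 0.42703283 -0.18699984  0.084     ] [ 0.53593865 -0.18098066  0.084     ]
```

View pics/k.png

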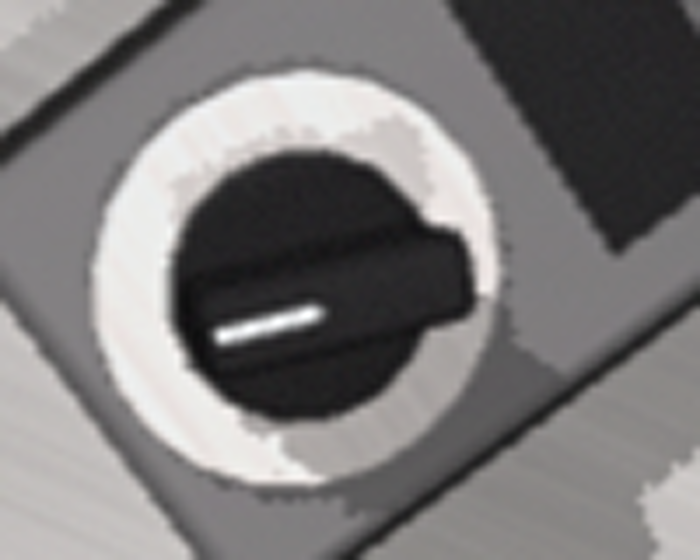

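Crop: bar centreline from (195,322) to (468,262), pointer mark left; centre agrees with the box-derived axis (0.500,-0.378), gain ≈0.38.

Call:
{"name": "carry_out", "arguments": {
  "targets": [
    [[0,5,6.2,10,-0.12],[0,5,6.2,10,-0.24],[0,5,6.2,10,-0.36],[0,5,6.2,10,-0.48],[0,5,6.2,10,-0.6],[0,5,6.2,10,-0.72],[0,5,6.2,10,-0.84],[0,5,6.2,10,-0.96],[0,5,6.2,10,-1.08],[0,5,6.2,10,-1.2],[0,5,6.2,10,-1.32],[0,5,6.2,10,-1.44]]
  ]
}}

```text
time_s: 2.03
position: [0.5002, -0.3797, 0.1388]
tcp_rot: [-0.0, 0.594, 0.805, -0.0]
wrist_force: [-0.1, -0.5, -0.2]
grip_width: 0.0428
finger_force: 0.0
```

Call:
{"name": "carry_out", "arguments": {
  "targets": [
    [[0,0,0,0,-0.11],[0,0,0,0,-0.22],[0,0,0,0,-0.33],[0,0,0,0,-0.43],[0,0,0,0,-0.43],[0,0,0,0,-0.43],[0,0,0,0,-0.43]]
  ]
}}

```text
time_s: 2.62
position: [0.5009, -0.379, 0.1391]
tcp_rot: [-0.0, 0.412, 0.911, 0.0]
wrist_force: [-0.4, 0.4, -0.1]
grip_width: 0.0427
finger_force: 0.0
```

```bash
python3 - <<'E'
from h import *
t=np.radians(131.5); print(r.read_state()['time_s'],tool()[0],goto((.5003,-.3785,.060),(np.cos(t),np.sin(t))),r.read_state()['q'])
im=cv2.cvtColor(r.camera('wrist'),cv2.COLOR_RGB2BGR); cv2.imwrite('pics/w2.png',np.clip(im*1.4,0,255).astype(np.uint8))
print(proj(cal('wrist'),(.5003,-.3785,.084)))
E
```

```text
2.6167 [ 0.5009104  -0.37901896  0.13912111] (array([ 0.08, -0.01,  7.91]), np.float64(-0.0025313799911330648)) [-7.57610051e-01  4.54920537e-01  1.51456277e+00 -8.22115911e-05
  1.17257806e+00 -1.47935839e+00]
[325.70231126 203.29762489]
```

View pics/w2.png

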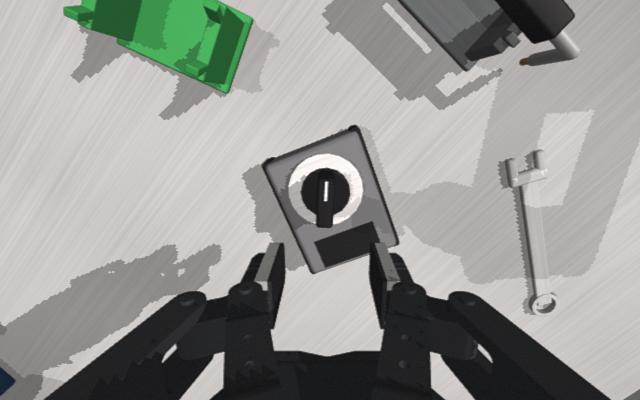

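The bar is vertical in the image (325,203), aligned between the fingers as projected. Descend and grip.

Call:
{"name": "carry_out", "arguments": {
  "targets": [
    [[0,0,0,3,0],[0,0,0,6,0],[0,0,0,7.8,0],[0,0,0,7.8,0],[0,0,0,7.8,0],[0.6,0,0,7.8,0],[1,0,0,7.8,0],[1,0,0,7.8,0],[1,0,0,7.8,0],[1,0,0,7.8,0]]
  ],
  "force": 40
}}

```text
time_s: 3.5
position: [0.502, -0.3786, 0.0623]
tcp_rot: [0.001, 0.41, 0.912, -0.0]
wrist_force: [1.4, -0.0, -0.5]
grip_width: -0.0
finger_force: 0.0
```

Call:
{"name": "carry_out", "arguments": {
  "targets": [
    [[1,0,0,0,0.1],[1,0,0,0,0.2],[1,0,0,0,0.3],[1,0,0,0,0.4],[1,0,0,0,0.5],[1,0,0,0,0.6],[1,0,0,0,0.7],[1,0,0,0,0.8],[1,0,0,0,0.9],[1,0,0,0,1.0],[1,0,0,0,1.0]]
  ]
}}

```text
time_s: 4.42
position: [0.5017, -0.3784, 0.0617]
tcp_rot: [0.0, 0.798, 0.603, 0.0]
wrist_force: [-0.3, 0.1, -0.1]
grip_width: 0.0001
finger_force: 0.0
```

```bash
python3 - <<'E'
from h import *
s=r.read_state(); print(s['time_s'],s['position'],s['wrist_force'],s['moment'],s['grip_width'],s['q'][5])
E
```

```text
4.4167 [ 0.50173555 -0.37837155  0.06173724] [-0.26119871  0.06051838 -0.11042306] [0.07195714 0.02088243 0.01382795] 8.627799089344633e-05 -0.47857754930489427
```

```bash
python3 - <<'E'
from h import *
a=cv2.cvtColor(r.camera('wrist'),cv2.COLOR_RGB2BGR)[100:400,150:500]; 
s=cv2.cvtColor(r.camera('scene'),cv2.COLOR_RGB2BGR)[70:190,200:340]; d=cv2.cvtColor(r.camera('side'),cv2.COLOR_RGB2BGR)[50:170,320:460]
s,d=[cv2.resize(x,(350,300)) for x in (s,d)]
o=np.zeros((600,700,3),np.uint8);o[:300,:350]=s;o[:300,350:]=d;o[300:,:350]=a
cv2.imwrite('pics/c3.png',np.clip(o*1.5,0,255).astype(np.uint8))
print(proj(cal('scene'),tool()[0]),proj(cal('side'),tool()[0]),proj(cal('wrist'),tool()[0]))
E
```

```text
[263.71012233 132.29390424] [382.21834507 117.99473326] [327.76124856 232.92660939]
```

View pics/c3.png

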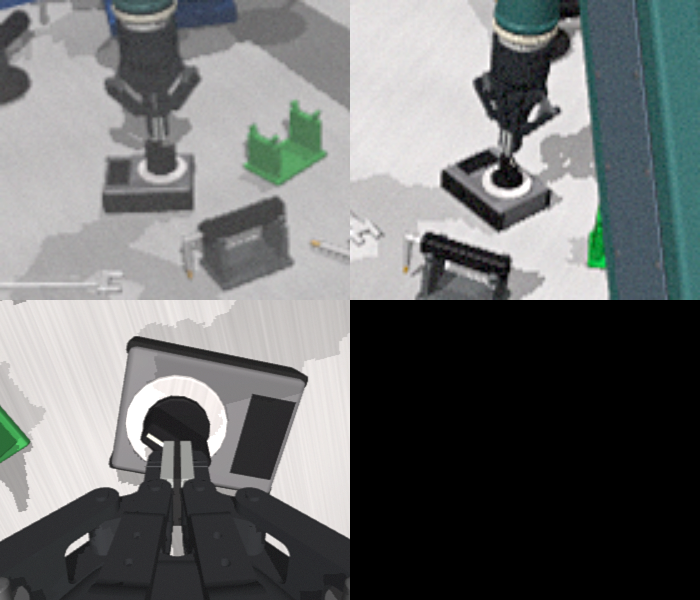

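The fingers closed above the bar: the pads' image geometry (tip edges, 85 mm spacing at 182 px) puts the fingertips about 32 mm short of the reported TCP, and the knob hasn't turned. I'll undo the roll and go about 3 cm deeper.

Call:
{"name": "carry_out", "arguments": {
  "targets": [
    [[0,0,0,-1,-0.1],[0,0,0,-1,-0.22],[0,0,0,-1,-0.34],[0,0,0,-1,-0.46],[0,0,0,-1,-0.58],[0,0,0,-1,-0.7],[0,0,0,-1,-0.82],[0,0,0,-1,-0.94],[0,0,0,-1,-1.0],[0,0,0,-1,-1.0],[0,0,0,0,-1.0]]
  ]
}}

```text
time_s: 5.48
position: [0.5029, -0.3794, 0.0629]
tcp_rot: [0.002, 0.41, 0.912, -0.001]
wrist_force: [0.0, -0.2, 0.7]
grip_width: 0.043
finger_force: 0.0
```

Call:
{"name": "carry_out", "arguments": {
  "targets": [
    [[0,0,0,1,0],[0,0,0,2,0],[0,0,0,2.5,0],[0,0,0,3,0],[0,0,0,3,0],[0,0,0,3,0]]
  ]
}}

```text
time_s: 5.98
position: [0.5014, -0.3781, 0.0308]
tcp_rot: [-0.0, 0.41, 0.912, 0.0]
wrist_force: [-0.3, 0.2, -0.4]
grip_width: 0.0426
finger_force: 0.0
```

Call:
{"name": "carry_out", "arguments": {
  "targets": [
    [[0.5,0,0,0,0],[0.8,0,0,0,0],[1,0,0,0,0],[1,0,0,0,0],[1,0,0,0,0]]
  ],
  "force": 40
}}

```text
time_s: 6.4
position: [0.5006, -0.3804, 0.0322]
tcp_rot: [0.0, 0.41, 0.912, -0.002]
wrist_force: [-5.2, -5.1, 2.2]
grip_width: 0.0129
finger_force: 43.6
```

Gripped (13 mm, 44 N). Now turn.

Call:
{"name": "carry_out", "arguments": {
  "targets": [
    [[1,0,0,0,0.08],[1,0,0,0,0.16],[1,0,0,0,0.25],[1,0,0,0,0.34],[1,0,0,0,0.43],[1,0,0,0,0.52],[1,0,0,0,0.61],[1,0,0,0,0.7],[1,0,0,0,0.79],[1,0,0,0,0.88],[1,0,0,0,0.95],[1,0,0,0,1.0]]
  ]
}}

```text
time_s: 7.4
position: [0.5008, -0.3805, 0.0322]
tcp_rot: [0.001, 0.798, 0.603, -0.001]
wrist_force: [-5.7, -5.7, 1.5]
grip_width: 0.013
finger_force: 43.6
```

Call:
{"name": "carry_out", "arguments": {
  "targets": [
    [[1,0,0,0,0.04],[1,0,0,0,0.08],[1,0,0,0,0.12],[1,0,0,0,0.12]]
  ]
}}

```text
time_s: 7.73
position: [0.5009, -0.3806, 0.0322]
tcp_rot: [0.001, 0.832, 0.554, -0.001]
wrist_force: [-5.0, -5.7, 1.0]
grip_width: 0.0127
finger_force: 43.5
```

```bash
python3 - <<'E'
from h import *
s=r.read_state(); p,M=tool(); print(s['moment'],s['wrist_force'],np.degrees(np.arctan2(M[1,0],M[0,0])),s['q'][5],s['grip_width'])
E
```

```text
[-1.01894958  0.69809668 -0.04373475] [-4.95240151 -5.70398967  1.03316389] 67.33344685830563 -0.35991993392738003 0.012668315337637423
```

Call:
{"name": "carry_out", "arguments": {
  "targets": [
    [[1,0,0,0,0.03],[1,0,0,0,0.06],[1,0,0,0,0.09],[1,0,0,0,0.12],[1,0,0,0,0.12]]
  ]
}}

```text
time_s: 8.15
position: [0.5007, -0.3806, 0.0324]
tcp_rot: [0.002, 0.862, 0.506, -0.002]
wrist_force: [-4.5, -5.8, 2.5]
grip_width: 0.0131
finger_force: 80.5
```

```bash
python3 - <<'E'
from h import *
s=r.read_state(); p,M=tool(); print(s['moment'],s['wrist_force'],np.degrees(np.arctan2(M[1,0],M[0,0])),s['q'][5],s['grip_width'])
E
```

```text
[-0.92283387  0.79348481  2.24403167] [-4.5346693  -5.77649961  2.4592762 ] 60.809589268804594 -0.2442293255558985 0.013113766494754606
```

End stop reached (2.2 N·m about z, bar angle ≈ 1.5 rad past zero). Release, rise, and go to look at the rest.

Call:
{"name": "carry_out", "arguments": {
  "targets": [
    [[0.4,0,0,0,0],[0,0,0,0,0],[0,0,0,0,0],[0,0,0,-2,0],[0,0,0,-6,0],[0,0,0,-10,0],[0,0,0,-10,0]]
  ]
}}

```text
time_s: 8.73
position: [0.506, -0.3818, 0.1394]
tcp_rot: [0.006, 0.864, 0.504, 0.002]
wrist_force: [1.6, -0.9, 0.1]
grip_width: 0.0427
finger_force: 0.0
```

Call:
{"name": "carry_out", "arguments": {
  "targets": [
    [[0,14,-15.4,-9,0.1],[0,14,-15.4,-9,0.2],[0,14,-15.4,-9,0.3],[0,14,-15.4,-9,0.4],[0,14,-15.4,-9,0.5],[0,14,-15.4,-9,0.6],[0,14,-15.4,-9,0.7],[0,14,-15.4,-9,0.8],[0,14,-15.4,-9,0.9],[0,14,-15.4,-9,1.0],[0,14,-15.4,-9,1.0],[0,14,-15.4,-9,1.0]]
  ]
}}

```text
time_s: 9.73
position: [0.4364, -0.1805, 0.2214]
tcp_rot: [-0.0, 1.0, 0.03, 0.0]
wrist_force: [0.4, 0.5, 0.1]
grip_width: 0.0429
finger_force: 0.0
```

```bash
python3 - <<'E'
from h import *
s=r.read_state(); print(s['time_s'],s['wrist_force'],s['moment'])
W=cal('wrist'); im=cv2.cvtColor(r.camera('wrist'),cv2.COLOR_RGB2BGR); np.savez('w4.npz',K=W[0],R=W[1],t=W[2])
cv2.imwrite('pics/w4.png',np.clip(im*1.4,0,255).astype(np.uint8)); print(tool())
S=cal('scene'); im=r.camera('scene'); cv2.imwrite('pics/s4.png',cv2.cvtColor(im,cv2.COLOR_RGB2BGR))
E
```

```text
9.7333 [0.35554981 0.48640383 0.10997048] [-0.0040663  -0.04043746 -0.0176788 ]
(array([ 0.43638072, -0.18051624,  0.22139427]), array([[ 9.98212873e-01,  5.97577730e-02,  2.63904466e-04],
       [ 5.97577144e-02, -9.98212886e-01,  2.24403021e-04],
       [ 2.76842663e-04, -2.08231656e-04, -9.99999940e-01]]))
```

View pics/w4.png

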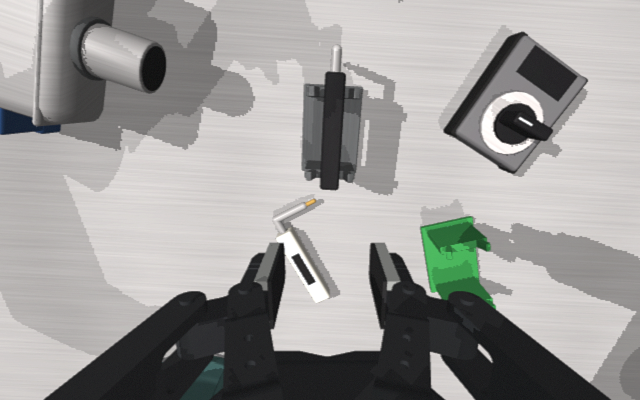

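Handle top runs from (336,72) to (330,189); neck end at (337,48). The knob bar now runs (507,118)-(550,133).

```bash
python3 - <<'E'
from h import *
z=np.load('w4.npz');W=(z['K'],z['R'],z['t'])
im=cv2.imread('pics/w4.png'); m=(im.max(2)<62).astype(np.uint8); m[:60]=0; m[200:]=0; m[:,:300]=0; m[:,370:]=0
n,l,st,ce=cv2.connectedComponentsWithStats(m); i=1+st[1:,4].argmax(); c=cv2.findContours((l==i).astype(np.uint8),0,1)[0][0]
print(st[i],cv2.minAreaRect(c)); 
for v in (80,100,120,140,160,175): print(v,np.where(m[v])[0][[0,-1]])
A,B=onz(W,(336,72),.084),onz(W,(330,189.5),.084); d=(A-B)[:2]; print(A,B,np.linalg.norm(d),np.degrees(np.arctan2(d[1],d[0])))
g=(A+B)/2; print(g,goto([g[0],g[1],.024],d/np.linalg.norm(d)))
a,b=onz(W,(507,118),.084),onz(W,(550,133),.084); print('bar',np.degrees(np.arctan2(*(a-b)[1::-1])))
E
```

```text
[ 306   72   48  118 2613] ((329.5, 130.5), (117.0, 47.0), 90.0)
80 [326 344]
100 [323 343]
120 [323 342]
140 [322 341]
160 [321 339]
175 [312 346]
[ 0.53795821 -0.18191101  0.084     ] [ 0.42352456 -0.18345205  0.084     ] 0.11444402361420423 0.7715337600571577
[ 0.48074138 -0.18268153  0.084     ] (array([ 4.42,  0.48, 19.74]), np.float64(0.04586771309727111))
bar 75.67945264762994
```

Call:
{"name": "carry_out", "arguments": {
  "targets": [
    [[0,4.4,0.4,4,0.05],[0,4.4,0.4,8,0.05],[0,4.4,0.4,12,0.05],[0,4.4,0.4,14.5,0.05],[0,4.4,0.4,17,0.05],[0,4.4,0.4,19,0.05],[0,4.4,0.4,19.7,0.05],[0,4.4,0.4,19.7,0.05],[0,4.4,0.4,19.7,0.05]]
  ]
}}

```text
time_s: 10.58
position: [0.4808, -0.1823, 0.0248]
tcp_rot: [-0.0, 1.0, 0.004, 0.0]
wrist_force: [-0.1, -0.5, 1.3]
grip_width: 0.0426
finger_force: 0.0
```

```bash
python3 - <<'E'
from h import *
z=np.load('w4.npz');W=(z['K'],z['R'],z['t'])
im=cv2.imread('pics/w4.png')[100:150,490:560]; g=im.min(2); m=(g>150).astype(np.uint8)
n,l,st,ce=cv2.connectedComponentsWithStats(m)
for i in range(1,n):
    if 8<st[i,4]<120:
        p=np.argwhere(l==i)[:,::-1]+[490,100]; q=np.array([onz(W,x,.084)[:2] for x in p]); u=np.linalg.svd(q-q.mean(0))[2][0]; print(st[i],ce[i]+[490,100],q.mean(0),np.degrees(np.arctan2(u[1],u[0]))%180)
print(tool()[0],r.read_state()['wrist_force'])
E
```

```text
[29 17 14  9 41] [525.19512195 121.04878049] [ 0.50440402 -0.36978305] 66.9914553087976
[ 0.48081347 -0.1823422   0.02477404] [-0.10037576 -0.50838914  1.26720373]
```

Knob mark lies at 67.0°, i.e. gain 1.50. Now grip the probe and lift.

Call:
{"name": "carry_out", "arguments": {
  "targets": [
    [[0.3,0,0,0,0],[0.6,0,0,0,0],[1,0,0,0,0],[1,0,0,0,0],[1,0,0,0,0],[1,0,0,0,0]]
  ],
  "force": 50
}}

```text
time_s: 11.08
position: [0.4818, -0.1829, 0.026]
tcp_rot: [0.001, 1.0, 0.004, 0.001]
wrist_force: [-0.4, 0.4, 7.0]
grip_width: 0.0196
finger_force: 49.5
```

Call:
{"name": "carry_out", "arguments": {
  "targets": [
    [[1,0,0,-1,0],[1,0,0,-3,0],[1,0,0,-6,0],[1,0,0,-10,0],[1,0,0,-14,0],[1,0,0,-17,0],[1,0,0,-17,0],[1,0,0,-17,0]]
  ]
}}

```text
time_s: 11.75
position: [0.4817, -0.1828, 0.1972]
tcp_rot: [0.001, 1.0, 0.003, 0.002]
wrist_force: [0.4, -0.6, -1.9]
grip_width: 0.0192
finger_force: 49.0
```

```bash
python3 - <<'E'
from h import *
s=r.read_state(); p,M=tool(); print(s['wrist_force'],p,M[:,0])
for n in ('scene','side','wrist'):
    c=cal(n); im=cv2.cvtColor(r.camera(n),cv2.COLOR_RGB2BGR); cv2.imwrite(f'pics/{n}5.png',im)
    for dz in (.032,): 
        tip=p+M[:,0]*.078; tip[2]=p[2]+.032+.016-.060; h=proj(c,tip).round(1); print(n,'tip exp',tip.round(4),h)
    hsv=cv2.cvtColor(im,cv2.COLOR_BGR2HSV); m=((abs(hsv[...,0].astype(int)-16)<8)&(hsv[...,1]>110)&(hsv[...,2]>70)).astype(np.uint8)
    k,l,st,ce=cv2.connectedComponentsWithStats(m)
    for i in range(1,k):
        if np.linalg.norm(ce[i]-h)<60: print('  orange',st[i].tolist(),ce[i].round(1))
E
```

```text
[ 0.37520678 -0.55196076 -1.93179204] [ 0.48174087 -0.1827662   0.1971663 ] [0.99996416 0.00697783 0.00479522]
scene tip exp [ 0.5597 -0.1822  0.1852] [270.6 134.1]
  orange [271, 133, 1, 2, 2] [271.  133.5]
side tip exp [ 0.5597 -0.1822  0.1852] [344.3 114.9]
  orange [345, 114, 1, 3, 3] [345. 115.]
wrist tip exp [ 0.5597 -0.1822  0.1852] [330.9  92.7]
```

Tip expectation matches the orange tip pixels in both fixed views (within 1 px). Move beside the weld for a close look.

Call:
{"name": "carry_out", "arguments": {
  "targets": [
    [[1,0,-2,0,0],[1,0.5,-5,0,0],[1,1,-8.5,0,0],[1,1.5,-12,0,0],[1,2,-15.5,0,0],[1,2,-19,0,0],[1,2,-22,0,0],[1,2,-24,0,0],[1,2,-24,0,0],[1,2,-24,0,0],[1,2,-24,0,0]]
  ]
}}

```text
time_s: 12.82
position: [0.4979, 0.0576, 0.1932]
tcp_rot: [0.0, 1.0, 0.004, -0.001]
wrist_force: [0.4, -0.0, -1.4]
grip_width: 0.0191
finger_force: 49.2
```

```bash
python3 - <<'E'
from h import *
p,M=tool(); print(p,M[:,0],r.read_state()['wrist_force'])
W=cal('wrist'); im=cv2.cvtColor(r.camera('wrist'),cv2.COLOR_RGB2BGR); np.savez('w6.npz',K=W[0],R=W[1],t=W[2]); cv2.imwrite('pics/w6.png',im)
q=[proj(W,x) for x in [(.6187,.1261,.106),(.5394,.148,.106),(.5621,.2338,.106)]]; print(q)
c=np.mean(q,0).astype(int); x0=min(max(c[0]-100,0),440); y0=min(max(c[1]-75,0),250); print(x0,y0)
cv2.imwrite('pics/w6c.png',np.clip(cv2.resize(im[y0:y0+150,x0:x0+200],None,fx=4,fy=4,interpolation=cv2.INTER_CUBIC)*1.4,0,255).astype(np.uint8))
E
```

```text
[0.49791212 0.05760967 0.19317755] [ 0.99996941  0.00735405 -0.0026659 ] [ 0.388888   -0.03199364 -1.43078216]
[array([239.24033506,  37.58216111]), array([220.51132277, 142.38913888]), array([112.41070348, 113.59628382])]
90 22
```

View pics/w6c.png

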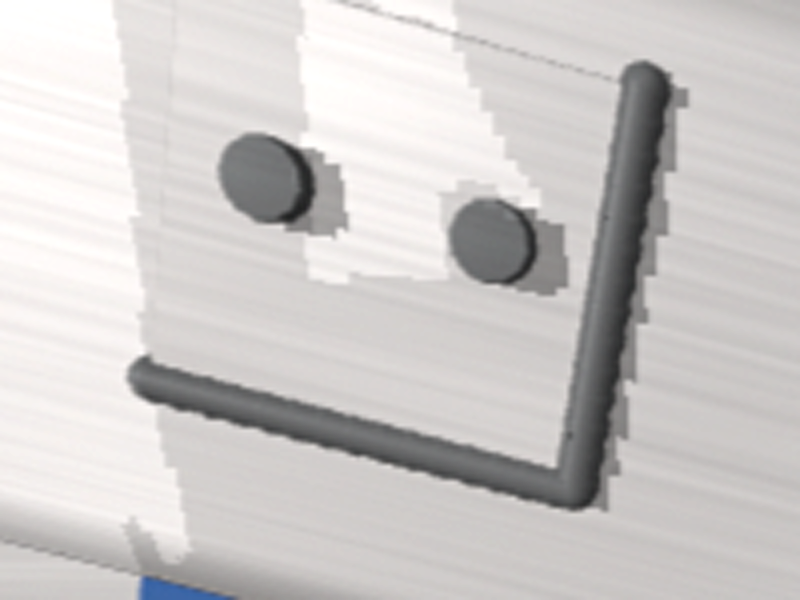

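Weld bead clearly seen: free end centre (644,83), corner (577,483), other end (148,379) in the 4x crop (offset 90,22).

```bash
cat > plan.py <<'E'
from h import *
z=np.load('w6.npz');W=(z['K'],z['R'],z['t'])
w=np.array([onz(W,(90+u/4,22+v/4),.106)[:2] for u,v in [(644,83),(577,483),(148,379)]])
E
python3 - <<'E'
from plan import *
print(w,np.linalg.norm(w[0]-w[1]),np.linalg.norm(w[2]-w[1]))
d=w[1]-w[0]; e=w[2]-w[1]; print(np.degrees(np.arctan2(d[1],d[0])),np.degrees(np.arctan2(e[1],e[0])))
p,M=tool(); 
for x in w:
    t=M.T@(np.array([*x,.110])-p)*100; print('tip shift', (t-[7.8,0,1.4]).round(2))
print(M)
E
```

```text
[[0.61520383 0.11739972]
 [0.5391802  0.13651923]
 [0.55969014 0.22238589]] 0.07839099414052073 0.08828216499060625
165.8832065113341 76.56614759117548
tip shift [ 3.95 -5.95  6.92]
tip shift [-3.64 -7.91  6.94]
tip shift [ -1.53 -16.48   6.93]
[[ 9.99977632e-01  6.36451035e-03 -2.05634612e-03]
 [ 6.36379479e-03 -9.99979688e-01 -3.54332963e-04]
 [-2.05855951e-03  3.41238872e-04 -9.99997823e-01]]
```

```bash
python3 - <<'E'
from plan import *
for n in ('scene','side'):
    C=cal(n); im=cv2.imread(f'pics/{n}0.png').max(2)
    q=np.array([proj(C,(*x,.106)) for x in w]); print(n,q.round(1).tolist())
    x0,y0=(q.min(0)-9).astype(int); x1,y1=(q.max(0)+9).astype(int)
    m=(im<95).astype(np.uint8); sub=m[y0:y1,x0:x1]; k,l,st,ce=cv2.connectedComponentsWithStats(sub)
    print(x0,y0)
    for row in im[y0:y1,x0:x1]: print(''.join('#' if v<80 else '+' if v<105 else '.' for v in row))
E
```

```text
scene [[305.1, 221.9], [334.1, 215.7], [345.5, 239.2]]
296 206
.....+###++++...++................................++......
+++++++++..++.....................................+.......
++++...+...........................................++.....
..++...............................................+......
....................................................++....
....................................................+.....
....................................................+++...
..........................................................
......................................................++..
.....................................................+++..
.....................................+++...............++.
.................................++++++#+..............++.
...........................+++++++##+++##+..............++
.......................++++#+++++++....##+...............+
.................++.++++++#+++..........##+..............+
.............+++++#+#+++++..............+##..............+
.........++++#+#+++++...++..............+##+..............
........+##+++++.......+#+++......
[... 2944 characters left out ...]
......+#+###................
..................+####..................
.................+####...................
................+####....................
...............####+.....................
.............+####.......................
............+####........................
...........+####.........................
.........+#####.........................+
........++###+.......................++++
........++##.........................++++
.........+#.........................++++#
...................................++++##
..................................+++####
.................................+++###+.
................................+++###+..
...............................+++##++...
```

Fixed views agree within 1–2 px. Go to just above the free end, then compare tip and bead in the same fixed images.

Call:
{"name": "carry_out", "arguments": {
  "targets": [
    [[1,1.5,-2,0,0],[1,3,-4.5,1,0],[1,4,-6,3,0],[1,4,-6,4.5,0],[1,4,-6,5.5,0],[1,4,-6,6,0],[1,4,-6,6,0],[1,4,-6,6,0],[1,4,-6,6,0]]
  ]
}}

```text
time_s: 13.62
position: [0.539, 0.1177, 0.1353]
tcp_rot: [-0.0, 1.0, 0.003, 0.001]
wrist_force: [0.9, 0.2, -0.7]
grip_width: 0.0193
finger_force: 49.3
```

```bash
cat > chk.py <<'E'
from plan import *
import sys
p,M=tool(); tip=p+M@[.078,0,0]; tip[2]-=.014
print(p,'tip',tip.round(4),'err to weld pts mm',((tip[:2]-w)*1000).round(1).tolist(), 'h over crest',(tip[2]-.106)*1000,r.read_state()['wrist_force'])
for n in ('scene','side'):
    C=cal(n); im=cv2.cvtColor(r.camera(n),cv2.COLOR_RGB2BGR); cv2.imwrite(f'pics/{n}_{sys.argv[1]}.png',im)
    h=proj(C,tip); print(n,h.round(1)); x0,y0=(h-[13,13]).astype(int)
    hsv=cv2.cvtColor(im,cv2.COLOR_BGR2HSV); print(x0,y0)
    for a,b in zip(im[y0:y0+24,x0:x0+30],hsv[y0:y0+24,x0:x0+30]): print(''.join('O' if (5<c[0]<26 and c[1]>90 and c[2]>60) else '#' if c[2]<80 else '+' if c[2]<105 else '.' if c[2]<150 else ' ' for c in b))
E
python3 chk.py 7
```

```text
[0.53898231 0.11765411 0.13530059] tip [0.617  0.1181 0.1214] err to weld pts mm [[1.8, 0.7], [77.8, -18.4], [57.3, -104.3]] h over crest 15.407280495997517 [ 0.88098146  0.21547872 -0.7253055 ]
scene [304.4 218. ]
291 205
........+++++..+#####++....+..
....+++++++++..+++...+.....  .
...+++++#++++..++.............
...++++++++++..+. ............
..+....++++++..+..............
++++.....++++..+..............
...  .....+++..+..............
   .......+++..+..............
..........+++...+.............
...........++.................
...........##+................
+..........+#+O...............
+...........#+O...............
+..........+#+O...............
#+...........+.............+++
++....................++++####
#+...............+++++####++++
#++..........++++####+++++...+
#++..........+###+++++......+#
##++.........++++..........+##
##++.........+#+..........+###
###+.......................+##
###+............+..........+##
+##++.......................++
side [279. 187.]
265 173
.  .     . .....  .########+.#
   .     . ..+#....###########
      . .  ...#+...###########
    .  . .  ..#+  .###########
        ... ..+#  .###########
            ..+#   ###########
     ... .. ..+#   .+#########
    .    .  ..+#     .########
    .   .   ..+#    .....+####
    .  .    ..+#  ...... ...##
 ..   ..    ..+#  ......  ..++
  .  ..      .+#....... ..+++.
      .  .   OO+........++++..
             .O+.......+#++.  
            ..O.. .....#+.....
 .         ...... ...#+.......
....     .....    ...+........
.....   ..... ................
...... .......#++.............
..............+##++...........
................+##...........
.................+###.........
...................+##+.......
....................+###+.....
```

```bash
python3 - <<'E'
from plan import *
im=cv2.imread('pics/w6.png'); p=np.array([.49791,.05761,.19318]); 
M=np.array([[.99997,.00735,0],[.00735,-.99997,0],[0,0,-1]])
f=lambda x,y,dz: proj(W,p+M@[x,y,0]+[0,0,dz]).round(1)
print('elbow front edge top',f(.083,0,.053),'side edges',f(.07,-.005,.048),f(.07,.005,.048),'handle front top corners',f(.058,-.01,.058),f(.058,.01,.058),'tip',f(.078,0,-.014))
g=im.max(2)[60:180:3,300:362]
for i,row in enumerate(g): print(60+3*i,''.join('#' if v<50 else '+' if v<80 else '-' if v<110 else '.' if v<140 else ' ' for v in row))
E
```

```text
elbow front edge top [329.8  81.7] side edges [317.  117.4] [342.3 117.4] handle front top corners [303.2 151.8] [356.3 151.8] tip [328.7  96.9]
60                          ...         .......-----+++-.........
63                         .--         .......-----+++-..........
66                         --.    .    ......----++++-...........
69                        --.   ...  .....-----++++++-...........
72                       .--.   ........------++++++-............
75                      .--.    .......-------+++++-.............
78                      --.    .......-------+++++-..............
81                     .--.  ........-------+++++-...............
84                    .--.  ........-------++++++------..........
87                   .-..   .......--------+++++-----------------
90                               ....---+++++++------------------
93                                ...---+++++++------------------
96                ..             ....----+++++-------------------
99                ..            .....---+++++--------------------
102               ...          
[... 1010 characters left out ...]
..---++#####++-.              
150    .-+##########++-..        ....--++###########-.            
153   .-+#############################################......      
156   -+###############################################...........
159  -+#################################################+-........
162 .+###################################################---------
165 -+##################################################+.........
168 --+#################################################+.........
171 .-+#################################################+-........
174 ..+#################################################-.........
177  .+#################################################-.........
```

Hand-eye check is good (neck and handle edges within 1 px of prediction). Descend at the free end.

Call:
{"name": "carry_out", "arguments": {
  "targets": [
    [[1,0,0,0.4,0],[1,0,0,0.8,0],[1,0,0,1.15,0],[1,0,0,1.15,0],[1,0,0,1.15,0]]
  ]
}}

```text
time_s: 14.13
position: [0.538, 0.1183, 0.1225]
tcp_rot: [-0.0, 1.0, 0.003, -0.001]
wrist_force: [0.0, -0.6, -0.6]
grip_width: 0.0194
finger_force: 49.3
```

```bash
python3 - <<'E'
E
sed -i 's/^w=np.array(.*/&\nw=w+np.array([-.0008,.0010])/' plan.py; python3 chk.py 8; python3 -c "
from h import *; print(tool()[1])"
```

```text
[0.53798407 0.11829424 0.12246929] tip [0.616  0.1188 0.1084] err to weld pts mm [[1.6, 0.4], [77.6, -18.7], [57.1, -104.6]] h over crest 2.3875214616549956 [ 0.00996421 -0.6420908  -0.62520933]
scene [305.1 221.7]
292 208
...+++.++++++... ..+++........
.++...+..++++.................
+++... .++++..................
.   .....+++..+...............
 .........+++..+..............
.........+++..+...............
..........#++.+...............
..........##+..+..............
.........+#++..++.............
...........++..++.............
...........++.................
+...........+++...........++++
+...........+O.......+++++####
+............OO++++++####+++++
++...........OO+#####++++...++
#+..........+++#+++++......+##
#+..........++++..........+###
#++.........+#+..........+####
#++...........+...........+###
##+............+..........+###
##++.......................+++
##++..........................
###++...........+.............
###++.........................
side [279.4 190.6]
266 177
     .   . .....  ########+.##
           ..+#...############
     .   . ..+#  .############
     .  .  ..+#   ############
           ...#   ############
 .         ..+#.  ############
..         ..+#. ...+#########
           ...#.... ...+######
.   .      ...#+...    .######
           ...#.. .. ..++#..+#
           ...#. .  .+##+.....
.        .....+  . .+##.......
...      ....OO   ..+.........
....   ......OO  .+...........
..... .......OO...............
.............####.............
...............+##............
................++##+.........
..................+##.........
...................+###.......
.....................+###.....
......................++#+....
................+##+....+###..
...............+#####+...++##.
[[ 9.99976578e-01  6.84158878e-03 -1.92294545e-04]
 [ 6.84160409e-03 -9.99976593e-01  7.90691771e-05]
 [-1.91749085e-04 -8.03829283e-05 -9.99999978e-01]]
```

Tip sits right at the bead's free end, 2–3 mm above. Start tracing.

Call:
{"name": "carry_out", "arguments": {
  "targets": [
    [[1,-0.24,-0.06,-0.05,0],[1,-0.48,-0.12,-0.05,0],[1,-0.73,-0.18,-0.05,0],[1,-0.97,-0.25,-0.05,0],[1,-1.21,-0.31,-0.05,0],[1,-1.45,-0.37,-0.05,0],[1,-1.7,-0.43,-0.05,0],[1,-1.94,-0.49,-0.05,0],[1,-2.18,-0.55,-0.05,0],[1,-2.42,-0.62,-0.05,0],[1,-2.66,-0.68,-0.05,0]]
  ]
}}

```text
time_s: 15.15
position: [0.5115, 0.1249, 0.1234]
tcp_rot: [-0.0, 1.0, 0.003, -0.0]
wrist_force: [1.4, -0.7, -0.0]
grip_width: 0.0192
finger_force: 49.3
```

Call:
{"name": "carry_out", "arguments": {
  "targets": [
    [[1,-0.24,-0.06,0,0],[1,-0.48,-0.12,0,0],[1,-0.73,-0.18,0,0],[1,-0.97,-0.25,0,0],[1,-1.21,-0.31,0,0],[1,-1.45,-0.37,0,0],[1,-1.7,-0.43,0,0],[1,-1.94,-0.49,0,0],[1,-2.18,-0.55,0,0],[1,-2.42,-0.62,0,0],[1,-2.66,-0.68,0,0]]
  ]
}}

```text
time_s: 16.07
position: [0.4849, 0.1316, 0.1234]
tcp_rot: [-0.0, 1.0, 0.003, -0.0]
wrist_force: [0.3, -0.5, -0.6]
grip_width: 0.0195
finger_force: 49.3
```

```bash
python3 chk.py 9; python3 -c "
from h import *; print(tool()[1],r.read_state()['joint_vel'])"
```

```text
[0.48487928 0.13158304 0.12343407] tip [0.5629 0.1321 0.1094] err to weld pts mm [[-51.5, 13.7], [24.5, -5.4], [4.0, -91.3]] h over crest 3.432771560799672 [ 0.26750672 -0.45611831 -0.58292448]
scene [325.5 217. ]
312 204
###+++++++++++....++..........
++......+++..+................
+..... ..++++.................
.. ......+++++................
.........+++++.+..............
..........+++...+.............
..........#+++..+.............
.........+#++..++.............
..........+#++..+.............
..........+#+...+.............
...........+++................
............++O...............
.............+O.....+++++.....
.............+O.++++####+.....
...........++#++####++###+....
.......++++####+++++..+###+...
..+++++++###++.........+##+...
++++++++.+..............+##+..
+++++...++..............+##+..
.......+##++............+###+.
......+#####+............+##+.
.....+######+............+###+
......+#####+.............###+
......+#####+.............+###
side [294.  199.7]
281 186
...  ..... ....    ########...
.......... ..++....#########+.
 ......... ...#+...###########
...... ... ...
[... 164 characters left out ...]
+######
 ..++#.. . ...#+... ...+++++##
   ..+##.. ...++ .. .#+#....+.
..  ..+##+.  .#.   .+##.......
..... ..+#+..OO ...++#........
.+##+....+###OO  .+#..........
######+...+##OO..+#+..........
#######....++####.............
######+......++##.............
+####+.........+###+..........
..++.............+##..........
..................###+........
..................####+.......
.................+####........
................+####.........
...............+####..........
[[ 9.99975526e-01  6.98023608e-03 -4.73000833e-04]
 [ 6.98027501e-03 -9.99975634e-01  8.06974084e-05]
 [-4.72426021e-04 -8.39971093e-05 -9.99999885e-01]] [-0.00254657  0.00559294 -0.01084376 -0.00258543 -0.00187103 -0.00430801]
```

Both fixed views show the tip over the bead. Continue to the corner and along the second leg.

Call:
{"name": "carry_out", "arguments": {
  "targets": [
    [[1,-0.24,-0.06,0,0],[1,-0.48,-0.12,0,0],[1,-0.73,-0.18,0,0],[1,-0.97,-0.24,0,0],[1,-1.21,-0.3,0,0],[1,-1.45,-0.36,0,0],[1,-1.7,-0.42,0,0],[1,-1.94,-0.48,0,0],[1,-2.18,-0.54,0,0],[1,-2.44,-0.6,0,0]]
  ]
}}

```text
time_s: 17.0
position: [0.4605, 0.1374, 0.1235]
tcp_rot: [-0.0, 1.0, 0.003, 0.0]
wrist_force: [0.2, 0.2, -1.6]
grip_width: 0.0191
finger_force: 49.3
```

Call:
{"name": "carry_out", "arguments": {
  "targets": [
    [[1,0.06,-0.24,0,0],[1,0.12,-0.48,0,0],[1,0.18,-0.73,0,0],[1,0.24,-0.97,0,0],[1,0.3,-1.21,0,0],[1,0.36,-1.45,0,0],[1,0.42,-1.7,0,0],[1,0.48,-1.94,0,0],[1,0.54,-2.18,0,0],[1,0.6,-2.42,0,0],[1,0.66,-2.66,0,0],[1,0.72,-2.91,0,0]]
  ]
}}

```text
time_s: 18.0
position: [0.4678, 0.1667, 0.1234]
tcp_rot: [-0.0, 1.0, 0.003, -0.0]
wrist_force: [0.4, -0.3, -1.7]
grip_width: 0.0192
finger_force: 49.3
```

```bash
python3 chk.py 10
```

```text
[0.46776496 0.16672548 0.12343858] tip [0.5458 0.1673 0.1094] err to weld pts mm [[-68.6, 48.9], [7.4, 29.7], [-13.1, -56.1]] h over crest 3.438168510270359 [ 0.39663612 -0.27404305 -1.69910804]
scene [338.3 222.8]
325 209
.......++++..+..+++++.+.......
........++...+....+...........
.......+++...+................
........+++..+................
.........++..+................
........+++..+................
.........+++++..........+.....
........++###+.++.......++....
....++++++###+...........++...
+.++++++++###+...........+++..
+++++.....+##+............++..
+..........###+...........++++
...........+#+O............+++
...........+#+O............+++
............++O............+++
............+#++............++
............+###+...........++
.............###+............+
.............+###+............
..............###+............
..............+##+............
...............###+...........
...............+##+...........
................+##...........
side [293.4 210.4]
280 197
 .   ..+###.....   ########+.+
  ...  ..+#+.+#+...########...
 ..++.....++..#+...##########+
 +####++ .....#+.  ###########
 +#+++#+   ...+#+. ###########
.######.   ...+#+#.###########
 +####.    ...#+++############
 .....     ...+...++##########
      . .. ...++  .++#########
 .  .  . . ...++  .#####+#+.+#
....  ..    ..+.  +#####......
.........   ..#..+#####.......
........... .OO.+####+........
.............OO#####..........
.............OO###+...........
............+####+............
...........+####+.............
.........+#####+..............
........+#####................
.......+####+.................
......+####+..................
.....+####+...................
...+#####+....................
..+####+......................
```

Call:
{"name": "carry_out", "arguments": {
  "targets": [
    [[1,0.06,-0.24,0,0],[1,0.12,-0.48,0,0],[1,0.18,-0.73,0,0],[1,0.24,-0.97,0,0],[1,0.3,-1.21,0,0],[1,0.36,-1.45,0,0],[1,0.42,-1.7,0,0],[1,0.48,-1.94,0,0],[1,0.54,-2.18,0,0],[1,0.6,-2.42,0,0],[1,0.66,-2.66,0,0],[1,0.72,-2.91,0,0]]
  ]
}}

```text
time_s: 19.1
position: [0.4747, 0.1959, 0.1234]
tcp_rot: [-0.0, 1.0, 0.003, -0.0]
wrist_force: [-0.3, -0.1, -1.7]
grip_width: 0.0192
finger_force: 49.3
```

Call:
{"name": "carry_out", "arguments": {
  "targets": [
    [[1,0.06,-0.24,0,0],[1,0.12,-0.48,0,0],[1,0.18,-0.73,0,0],[1,0.24,-0.97,0,0],[1,0.3,-1.21,0,0],[1,0.36,-1.45,0,0],[1,0.42,-1.7,0,0],[1,0.48,-1.94,0,0],[1,0.54,-2.18,0,0],[1,0.6,-2.42,0,0],[1,0.66,-2.66,0,0],[1,0.7,-2.85,0,0]]
  ]
}}

```text
time_s: 20.1
position: [0.4816, 0.2245, 0.1234]
tcp_rot: [-0.0, 1.0, 0.003, -0.0]
wrist_force: [-0.9, -0.0, -0.7]
grip_width: 0.0196
finger_force: 49.3
```

```bash
python3 chk.py 11
```

```text
[0.4815766  0.22448965 0.1234291 ] tip [0.5596 0.225  0.1094] err to weld pts mm [[-54.8, 106.6], [21.2, 87.5], [0.7, 1.6]] h over crest 3.429001593663314 [-0.92218976 -0.03880359 -0.74942545]
scene [346.2 238.9]
333 225
.....###++...+.........+++....
.....+###+...+.........++.+..+
......###+...+........+++....+
......+##++..+..+.....++++.+++
.......###+..+.........+++++++
.......+###+.+.........+++++++
.......+###+++.........+++++++
........+####+..........++++++
........+###+...........++++++
.........####+...........+++++
.........####............+++++
..........###+............++++
..........###+.............+++
..........+##OO............+++
...........##OO.............++
...........+##+.............++
............#+#+............++
...........+#++..............+
...+.......++++...............
..............................
..............................
..............................
..............................
..............................
side [278.2 223.2]
265 210
    .++++#+....   #########+++
    .######..##...########.+#+
    .+####...+# . ########...+
     ..... ..+#   ########+..#
           ..+#   +###########
. .     .  ..+#   +###########
..      .  ...#   .+##########
 . .       ...#.    +#########
 . ... ..  ..+#.   .+#########
... ..........#. ..######..+##
..............#..+######.....+
..............+.+#####........
............OOO######.........
.............OO####+..........
............+O####............
............++##+.............
............++#+..............
..............................
..............................
..............................
..............................
..............................
..............................
..............................
```

Bead reached its end; go 4 mm further to be sure, then rise and return toward the rest.

Call:
{"name": "carry_out", "arguments": {
  "targets": [
    [[1,0.05,-0.2,0,0],[1,0.1,-0.4,0,0],[1,0.1,-0.4,0,0],[1,0.1,-0.4,-0.5,0],[1,0.1,-0.4,-2.5,0],[1,0.1,-0.4,-5,0],[1,0.1,-0.4,-7.5,0],[1,0.1,-0.4,-8,0],[1,0.1,-0.4,-8,0]]
  ]
}}

```text
time_s: 20.95
position: [0.4841, 0.2287, 0.2057]
tcp_rot: [-0.001, 1.0, 0.003, 0.002]
wrist_force: [-0.0, -0.9, -2.8]
grip_width: 0.0191
finger_force: 49.3
```

Call:
{"name": "carry_out", "arguments": {
  "targets": [
    [[1,0,1.5,0,0],[1,0,4,0,0],[1,0,7.5,0,0],[1,0,11,0,0],[1,0,14.5,0,0],[1,0,18,0,0],[1,0,21.5,0,0],[1,-0.1,25,0,0],[1,-0.2,28.5,0,0],[1,-0.3,32,0,0],[1,-0.4,35.5,0,0],[1,-0.4,38,0,0]]
  ]
}}

```text
time_s: 21.95
position: [0.4797, -0.1543, 0.2019]
tcp_rot: [-0.0, 1.0, 0.003, -0.001]
wrist_force: [0.5, 0.3, -1.2]
grip_width: 0.019
finger_force: 49.3
```

Call:
{"name": "carry_out", "arguments": {
  "targets": [
    [[1,0,2,0,0],[1,0,3,0,0],[1,0,3,0,0],[1,0,3,0,0],[1,0,3,0,0],[1,0,3,0,0]]
  ]
}}

```text
time_s: 22.45
position: [0.481, -0.1803, 0.2031]
tcp_rot: [-0.0, 1.0, 0.004, -0.0]
wrist_force: [-0.8, 0.9, -1.4]
grip_width: 0.0197
finger_force: 49.3
```

```bash
python3 - <<'E'
from h import *
print(tool(),goto((.4812,-.1827,.0262),(1,.007)))
E
```

```text
(array([ 0.48095209, -0.18031503,  0.20308079]), array([[ 9.99966318e-01,  8.17397240e-03, -7.40954226e-04],
       [ 8.17464892e-03, -9.99966169e-01,  9.14652031e-04],
       [-7.33452818e-04, -9.20678264e-04, -9.99999307e-01]])) (array([ 0.04,  0.25, 17.69]), np.float64(0.0011741810385357265))
```

Call:
{"name": "carry_out", "arguments": {
  "targets": [
    [[1,0,0.25,2,0],[1,0,0.25,5,0],[1,0,0.25,8,0],[1,0,0.25,11,0],[1,0,0.25,13.5,0],[1,0,0.25,15,0],[1,0,0.25,15,0],[1,0,0.25,15,0]]
  ]
}}

```text
time_s: 23.12
position: [0.4808, -0.1831, 0.0531]
tcp_rot: [-0.001, 1.0, 0.004, -0.001]
wrist_force: [0.9, -0.2, -0.6]
grip_width: 0.019
finger_force: 49.3
```

Call:
{"name": "carry_out", "arguments": {
  "targets": [
    [[1,0,0,0.6,0],[1,0,0,1.2,0],[1,0,0,1.8,0],[1,0,0,2.3,0],[1,0,0,2.6,0],[1,0,0,2.6,0],[1,0,0,2.6,0]]
  ]
}}

```text
time_s: 23.7
position: [0.4811, -0.1843, 0.0272]
tcp_rot: [-0.0, 1.0, 0.003, -0.0]
wrist_force: [0.1, -0.2, -1.6]
grip_width: 0.0194
finger_force: 49.3
```

Call:
{"name": "carry_out", "arguments": {
  "targets": [
    [[1,0,0,0.05,0],[1,0,0,0.1,0],[1,0,0,0.15,0],[1,0,0,0.15,0]]
  ]
}}

```text
time_s: 24.03
position: [0.4815, -0.1845, 0.0262]
tcp_rot: [0.0, 1.0, 0.003, 0.0]
wrist_force: [-0.4, -0.0, -0.3]
grip_width: 0.0194
finger_force: 49.7
```

Call:
{"name": "carry_out", "arguments": {
  "targets": [
    [[0.7,0,0,0,0],[0.4,0,0,0,0],[0.1,0,0,0,0],[0,0,0,0,0],[0,0,0,0,0]]
  ]
}}

```text
time_s: 24.45
position: [0.4813, -0.1843, 0.0259]
tcp_rot: [-0.0, 1.0, 0.003, 0.0]
wrist_force: [-0.2, -0.2, -0.3]
grip_width: 0.0428
finger_force: 0.0
```

Call:
{"name": "carry_out", "arguments": {
  "targets": [
    [[0,0,0,-1,0],[0,0,0,-3,0],[0,0,0,-6,0],[0,0,0,-10,0],[0,-2,0,-14,0],[0,-4.5,0,-18,0],[0,-4.5,0,-19.5,0],[0,-4.5,0,-19.5,0],[0,-4.5,0,-19.5,0]]
  ]
}}

```text
time_s: 25.2
position: [0.4371, -0.1852, 0.223]
tcp_rot: [0.001, 1.0, 0.003, 0.002]
wrist_force: [-0.1, -0.7, -0.5]
grip_width: 0.0423
finger_force: 0.0
```

```bash
python3 - <<'E'
from h import *
W=cal('wrist'); s=r.read_state(); print(s['time_s'],s['wrist_force'])
im=cv2.cvtColor(r.camera('wrist'),cv2.COLOR_RGB2BGR); cv2.imwrite('pics/w12.png',im); im=np.clip(im*1.4,0,255)
m=(im.max(2)<62).astype(np.uint8); a,b=proj(W,(.538,-.182,.084)),proj(W,(.4235,-.183,.084)); print(a,b)
x0,x1=int(a[0])-30,int(a[0])+36
for v in range(max(int(a[1])-30,0),int(b[1])+16,5): print(v,''.join('#' if q<62 else '+' if q<110 else '.' if q<170 else ' ' for q in im[v,x0:x1].max(1)))
# knob mark
c=proj(W,(.5043,-.3697,.084)).astype(int); print(c); y,x=max(c[1]-20,0),max(c[0]-25,0); g=im[y:c[1]+20,x:c[0]+25].min(2); k,l,st,ce=cv2.connectedComponentsWithStats((g>150).astype(np.uint8))
for i in range(1,k):
    if 8<st[i,4]<120:
        p=np.argwhere(l==i)[:,::-1]+[x,y]; q=np.array([onz(W,t,.084)[:2] for t in p]); u=np.linalg.svd(q-q.mean(0))[2][0]; print(q.mean(0),np.degrees(np.arctan2(u[1],u[0]))%180)
for n in ('scene','side'):
    A=cv2.imread(f'pics/{n}0.png').astype(int); B=cv2.cvtColor(r.camera(n),cv2.COLOR_RGB2BGR).astype(int); C=cal(n)
    for nm,P in dict(rest=(.48,-.18,.05),spanner_pt=onz(cal('scene'),(218,183),0),collar=onz(cal('scene'),(233,225),.01),can=onz(cal('scene'),(450,310),.06)).items():
        h=proj(C,P).astype(int); print(n,nm,abs(A-B)[h[1]-15:h[1]+15,h[0]-20:h[0]+20].max(2).mean().round(1))
E
```

```text
25.2 [-0.09021138 -0.70356374 -0.52235386]
[324.85232448  73.0398543 ] [325.33392647 189.94917326]
43                                                                   
48                                    ..                             
53                           .        .+.                            
58                                   ..+.                            
63                                   ..+.     ...                    
68                                   ..+.         ...................
73                         .+++++++++++#+++.               ..........
78                      .+###################+                      .
83                      .+###################+                       
88  ..+++....+#++++++++++#####################+++++++++++++++++.     
93  ..++.....+######++++######################+++####++++++++++..... 
98   .+++++++##############################################++++......
103   ...........+++++++++#####################+++++++++++++++++......
108   ............+++++++++####################+++++++++++++++++......
113   ............+
[... 858 characters left out ...]
++###################+++####+++++++..........
178       ......+###+++++++###################+++###+.++++++..........
183                        +#################+                 .......
188                        .#################.                        
193                                                                   
198                                                                   
203                    .........                                      
[516 111]
[ 0.50441216 -0.36981524] 67.08428272224907
[ 0.48698139 -0.37982956] 91.32673694433413
scene rest 7.7
scene spanner_pt 3.2
scene collar 6.0
scene can 3.5
side rest 15.0
side spanner_pt 6.8
side collar 8.3
side can 6.6
```

Probe lies centred in its rest, the knob mark is still at 67.1° (fully clockwise), and the arm is clear.

```bash
python3 -c "
from h import *; print(r.close_job())"
```

```text
the job is handed in; nothing more can be done
None
```

I handed the job in at about 25 s: the knob is at its clockwise end stop, the whole weld was traced at about 3 cm/s with the tip an estimated 2–4 mm above the bead (paused briefly mid-trace for checks), and the probe is back in its rest; the spanner, can and collar were not approached.

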